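# Draw the coating bar out of the rinse tray past the drain rack and hold it to drip

## Robot

A 6-joint arm with a two-finger parallel gripper is mounted at the origin on a cart in front of the work surface, level with it; the furniture and walls round the work are solid. World frame = base frame: x ahead of the robot, y to its left, z up, the work surface at z = 0. Lengths are in m, angles in rad, forces in N, time in s.
With the tool pointing down it reaches from about 0.3 to 0.775 m from the base axis. Payload 14.6 kg.
Tool frame: the origin (TCP) lies at the very end of the fingers, on their centre line; the grasp point (between the pads) lies 19 mm behind it; z points along the fingers, y is the line along which they close (so a half turn about z gives the same grasp; the last joint's range is limited). The gripper opens to 94 mm and grips with 3 to 60 N. Pads are 16 mm wide; open, the fingers measure 119 mm over their backs; the gripper's body (75 mm by 177 mm) begins 78 mm behind the grasp point.
Start: joints at [1.194, 0.3, 1.521, -0, 1.321, -0.067], TCP at [0.168, 0.524, 0.205] pointing down, gripper open.
Joint ranges: [-3.03, 3.03], [-0.79, 2.21], [0.23, 2.52], [-1.04, 4.18], [0, 3.07], [-2.55, 2.55]. Speed limits (rad/s): [2.22, 2.22, 2.57, 3.14, 3.14, 3.14].

## Interface

Orientations are given as [roll, pitch, yaw] about the fixed x, y, z axes, in that order (R = Rz(yaw) Ry(pitch) Rx(roll)).
In Python, from station import * gives the robot as it stands.
- The arm moves only by the tool jog_arm, never from a script. Its argument "rows" is a list of rows, each a list of 3 entries, a list of its own where there are three numbers: the shift along the tool's x, y, z in m, then the turn about the tool's z in degrees, then the finger opening in m, from 0 to 0.094. A call has 1 to 12 rows; each row shifts and turns the commanded pose from where the row before left it, along the tool's axes as they then stand; what a row does not reach is not made up. A row lasts 1/12 s, in which the tool goes at most 41.7 mm and 7.16 degrees, less where a joint would pass 70% of its speed; a pose out of reach is approached as far as the arm can. A call is refused whole if a number of a shift passes 0.0417 or a number of a turn 7.16, either way. A call with a gripper value outside its range is refused whole. The fingers move at their own pace and stop on an object; "squeeze" is the grip in N (left out, the last holds). Time passes only in rows, so rows that do not move let the fingers close. It gives the time, the measured TCP pose, the force, the opening and the grip force at its end, in the units of the state.
- get_obs(): the state, without advancing time (a new reading comes with each control period).
- camera(name): name is "side" or "top" or "wrist"; returns a dict with "image" (420x560x3 uint8, red, green, blue), "range_z" (420x560 float32, m along the optical axis (not along the pixel's ray), 0 where there is no reading), "K" (3x3 intrinsics, pixels), "world_from_camera" (4x4, takes a point from camera to world coordinates); the wrist camera has in their place "T_tool_cam" (4x4, takes a point from camera to tool coordinates, whose origin is the TCP and whose axes are the flange's). Camera axes: x right, y up, looking along -z (the intrinsics and any distortion apply to the point x, -y, -z); pixel columns grow to the right and rows downward; lengths in m; the calibration is good to about 2 mm. A picture is of the moment at which its call begins: read the wrist's pose just before it.
- hand_in(): hands the job in; it is judged then, once.
Trained networks look in a picture, given as the dict that the camera call returned (one of the last four; its "shot" number tells which), for a name from the list of things; names that differ only in an ending like _2 or _b are one class to them, and where a whole thing is asked for, a point or a joint stands for the part that bears it (a point fixed in the world has none). Each returns a list of dicts, best first, with "p" (0 to 1); they miss things now and then, are a little off and sometimes report something else, mostly with a low value. They report only what shows in the picture. A call takes as long as a camera call.
- search_frame(label, picture): "at" ([column, row] as shares, 0 to 1, of the picture: columns of its width, rows of its height, amid what is visible of it).
- spot_point(label, picture): "at" ([column, row] as shares, 0 to 1, of the picture: columns of its width, rows of its height: a listed point, or the origin of a listed thing).
The state is a dict: "time_s": time; "qpos": joint angles; "joint_vel": joint speeds; "tau": joint torques, N m; "ee_pos": TCP position; "eef_rot": TCP orientation; "force": force on the tool from outside, world axes, zero at the start; "moment": the same for the moment, N m; "grip_width": finger opening in m; "grip_force": force on a finger pad.
Only numpy, scipy, OpenCV 4.12 (cv2) and the standard library are available. Lean on these libraries where they do the work, as an engineer would, in place of code of your own. Each camera call takes 0.05 s, during which the arm holds its last target. There are 200 camera calls.

## Task

Slide the wire drain rack along the grey rinse tray until its end bar lies flush against the tray's end wall, so that the other end of the tray is open as far as it goes. Then pick up the long steel coating bar that soaks in the tray, tilt it and draw it out end first through that opening, and finish still gripping it: hold it still above the tray, a good few centimetres clear of rim and rack, at a clear slope so that it drips off its lower end into the tray. Leave the rack flush with the brush still lying on it and the wooden tongs lying in the tray.

Things in the scene. Friction and masses are not known exactly. Their poses are not given: they have to be found in the camera images.
- rinse_tray: Fixed grey developing tray, 328 x 396 mm over the rolled rim, rim top 80 mm up, turned a little about z. Origin under its middle at table height, z up, long side along y. Inside it runs from x = -140 to +130 mm and y = -164 to +175 mm; inner floor 5 mm above the table; the rim reaches some 23 mm past the inside. The water is only a look.
- drain_rack (a joint): Wire drain rack, m along the tray's +y: 0 = its far bar flush against the inside of the -y end wall (hard stop), at most 0.10. About 2 N slides it; it stays where left and cannot be lifted off. Stainless grid, 137 mm between its two 8 mm end bars, 260 mm wide, 64 to 74 mm above the table, on hooks over the long rims. A loose flat brush lies on it.
- rack_bar (a point): Middle of the rack's 8 mm end bar on the opening's side, 70 mm above the table, running along the tray's x. Push it toward the tray's -y. With the rack flush it lies at y = -21 mm in the tray: the opening from there to the +y end wall is then 192 mm long and 270 mm wide.
- bar_center (a point): Middle of the loose steel coating bar, 15 mm above the table at the start: round, wire-wound, 12 mm thick, 320 mm long, with square black end grips 20 x 20 x 44 mm that keep it 4 mm off the floor. y runs along it (about the tray's y at the start), x across, z up. About 0.15 kg, balanced in the middle, longer than the opening; its -y part lies under the rack.
- bar_end_a (a point): Middle of the end face of the bar's -y end, the end that starts under the rack, 160 mm from the bar's middle.
- bar_end_b (a point): Middle of the end face of the bar's +y end, the end that starts in the open part of the tray, 160 mm from the bar's middle.
- tongs_center (a point): Middle of the loose bamboo print tongs with rubber tips, 18 x 214 x 25 mm, lying in the tray beside the bar on its +x side, roughly along the tray's y. Leave them there.
- brush_center (a point): Middle of the loose flat coating brush, 40 x 172 x 12 mm, lying on the rack across the tray, 80 mm above the table; it rides along when the rack is slid. Leave it on the rack.
- coating_bar: The coating bar itself, as at point bar_center, but its origin lies 10 mm below the bar's middle line, on the underside of its end grips.

How it is judged:
On the way, in this order (a step that is already met when the one before it is completed fails the run):
1. the rack lies flush against the end wall (within 4 mm) while the bar still lies in the tray (value of joint drain_rack below 0.004 m and height (world z) of each of bar_end_a, bar_end_b below 0.06 m), for 0.2 s.
2. the gripped bar is tilted through the opening: one end above the rim (80 mm), the other still well below it, the rack flush (value of joint drain_rack below 0.004 m and contact force between the fingers and coating_bar above 1 N and ((height (world z) of bar_end_a below 0.065 m and height (world z) of bar_end_b above 0.085 m) or (height (world z) of bar_end_b below 0.065 m and height (world z) of bar_end_a above 0.085 m))), for 0.1 s.
At the end, for the whole second after the job is handed in: The bar is gripped, at rest, touching neither tray nor rack, both end middles over 110 mm above the table (rim 80), sloping 8 degrees or more, its lower end over the tray; rack within 4 mm of flush, brush on it, tongs within 50 mm of their place (value of joint drain_rack below 0.004 m and contact force between the fingers and coating_bar above 1 N and height (world z) of each of bar_end_a, bar_end_b above 0.11 m and contact force between coating_bar and rinse_tray below 0.05 N and ((angle between bar_center's own y axis and vertical below 1.43 rad and x of bar_end_a in the frame of rinse_tray between -0.15 and 0.14 m and y of bar_end_a in the frame of rinse_tray between -0.175 and 0.185 m) or (angle between bar_center's own y axis and vertical above 1.71 rad and x of bar_end_b in the frame of rinse_tray between -0.15 and 0.14 m and y of bar_end_b in the frame of rinse_tray between -0.175 and 0.185 m)) and linear speed of coating_bar below 0.03 m/s and distance of tongs_center from where it was at the start of the episode below 0.05 m and height (world z) of brush_center above 0.07 m); the arm keeps its last pose, push and grip.
It fails at once if the brush falls off the rack (height (world z) of brush_center below 0.06 m).
It fails at once if the tongs are shifted by more than 50 mm (distance of tongs_center from where it was at the start of the episode above 0.05 m).
It also fails if it takes over 54 s, if anything falls off the work surface, if the arm or the gripper's body presses on something with over 40 N, if the wrist force passes 120 N, or if a joint passes its speed limit or range.

## Working session

There is one attempt and no reset: what is moved stays moved. The work goes in short steps, Python scripts to look and compute and a tool call to move; the robot and the scene stay as the last step left them, time stands still between calls to the robot, and variables do not carry over. Pictures are saved under pics/ and viewed, at most 10 in all, crops included, and the job is handed in when it is done.

Besides the shell and the picture viewer there is one more tool, called after ">>>" as name(argument=value, ...) on one line, values as JSON. jog_arm: Moves the arm, as the interface text tells. Its arguments: {"type":"object","properties":{"rows":{"type":"array","items":{"type":"array"}},"squeeze":{"type":"number"}},"required":["rows"]}

```bash
mkdir -p pics; cat > h.py <<'E'
from station import *
import numpy as np, cv2
from scipy.spatial.transform import Rotation as R
def shot(n,f=None):
    o=get_obs(); c=camera(n)
    if n=="wrist":
        T=np.eye(4);T[:3,:3]=R.from_euler('xyz',o['eef_rot']).as_matrix();T[:3,3]=o['ee_pos']
        c['W']=T@np.array(c['T_tool_cam'])
    else: c['W']=np.array(c['world_from_camera'])
    if f: cv2.imwrite('pics/'+f,cv2.cvtColor(c['image'],cv2.COLOR_RGB2BGR))
    return c
def ray(c,u,v):
    K=np.array(c['K']);d=np.array([(u-K[0,2])/K[0,0],-(v-K[1,2])/K[1,1],-1.])
    return c['W'][:3,3],c['W'][:3,:3]@d
def atz(c,u,v,z):
    o,d=ray(c,u,v);return o+d*(z-o[2])/d[2]
def dep(c,u,v):
    o,d=ray(c,u,v);return o+d*c['range_z'][int(v),int(u)]
def spots(c,names):
    for n in names:
        for r in spot_point(n,c)[:2]:
            u,v=r['at'][0]*560,r['at'][1]*420
            print(n,round(r['p'],2),int(u),int(v),dep(c,min(u,559),min(v,419)).round(3))
E
python3 - <<'E'
from h import *
print(get_obs())
N=['rinse_tray','rack_bar','bar_center','bar_end_a','bar_end_b','tongs_center','brush_center']
for n in ['top','side']:
    c=shot(n,n+'1.png');print(n,c['K'],c['W'].round(3));spots(c,N)
E
```

```text
{'time_s': 0.0, 'qpos': array([ 1.19441207e+00,  3.00454401e-01,  1.52159533e+00, -1.54521316e-05,
        1.32070713e+00, -6.66325636e-02]), 'joint_vel': array([-8.60968363e-04, -6.58690347e-04,  8.41602993e-04, -2.57946537e-04,
        8.37785644e-06, -9.36365375e-04]), 'tau': array([ 4.70326063e-05, -5.31814206e+01, -3.52729189e+01,  7.07810232e-02,
        2.44234741e-02, -1.11682455e-04]), 'ee_pos': array([0.16757604, 0.52356484, 0.20488947]), 'eef_rot': array([-3.14043003e+00, -6.25832368e-05,  2.83184475e+00]), 'force': array([ 0.19773995,  0.88724953, -0.80742813]), 'moment': array([-0.01934963, -0.03187893, -0.06261415]), 'grip_force': 0.0, 'grip_width': 0.09393017326465958}
top [[444.96255478   0.         277.8416807 ]
 [  0.         444.96255478 209.45107672]
 [  0.           0.           1.        ]] [[ 0.018  0.991 -0.13   0.466]
 [-0.999  0.021  0.024 -0.043]
 [ 0.027  0.129  0.991  0.982]
 [ 0.     0.     0.     1.   ]]
rinse_tray 0.65 308 229 [ 0.551 -0.135  0.009]
rack_bar 0.82 292 217 [ 0.575 -0.099  0.015]
bar_center 0.87 300 253 [ 0.498 -0.117  0.018]
bar_end_a 0.
[... 192 characters left out ...]
[ 0.663 -0.14   0.023]
brush_center 0.72 323 222 [ 0.559 -0.158  0.081]
side [[463.1443122    0.         274.77411454]
 [  0.         463.1443122  209.31284638]
 [  0.           0.           1.        ]] [[ 0.92   0.222 -0.322  0.28 ]
 [-0.391  0.53  -0.753 -0.755]
 [ 0.004  0.819  0.574  0.587]
 [ 0.     0.     0.     1.   ]]
rinse_tray 0.75 282 259 [ 0.552 -0.154  0.009]
rack_bar 0.82 275 217 [ 0.559 -0.104  0.07 ]
bar_center 0.88 251 252 [ 0.503 -0.123  0.019]
bar_end_a 0.96 242 204 [0.541 0.031 0.021]
bar_end_b 0.96 242 204 [0.541 0.031 0.021]
tongs_center 0.74 331 239 [ 0.659 -0.15   0.022]
brush_center 0.76 286 233 [ 0.554 -0.167  0.08 ]
brush_center 0.43 277 216 [ 0.565 -0.101  0.07 ]
```

View pics/top1.png

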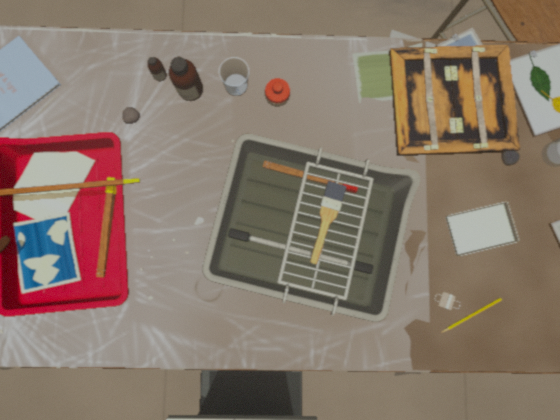

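View pics/side1.png

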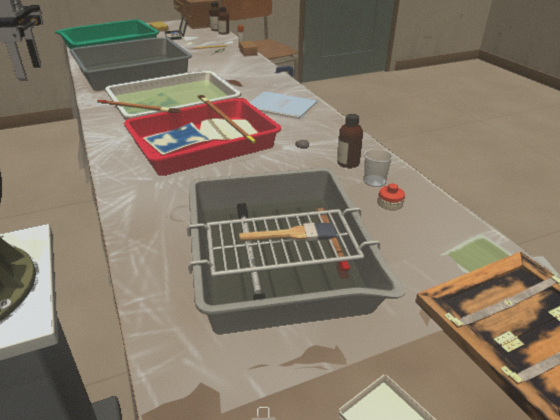

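The top view shows the tray (rim corners near (240,137), (416,172), (384,318) and (206,283)) and the rack's open-side bar from about (317,163) to (285,290). The coating bar runs from (230,233) to (370,268), the tongs lie above it, and the brush lies on the rack. The side view agrees. Tray +y points to image left. Next I fit the tray and rack from depth.

```bash
cat >> h.py <<'E'
def cloud(c):
    K=np.array(c['K']);v,u=np.mgrid[0:420,0:560];z=c['range_z']
    P=np.stack([(u-K[0,2])/K[0,0]*z,-(v-K[1,2])/K[1,1]*z,-z],-1)@c['W'][:3,:3].T+c['W'][:3,3]
    P[z<=0]=np.nan;return P
E
python3 - <<'E'
from h import *
c=shot('top');P=cloud(c).reshape(-1,3)
box=(abs(P[:,0]-.55)<.23)&(abs(P[:,1]+.13)<.25)
m=box&(P[:,2]>.072)&(P[:,2]<.088)
print(cv2.minAreaRect(P[m,:2].astype(np.float32)),m.sum())
r=cv2.minAreaRect(P[m,:2].astype(np.float32));B=cv2.boxPoints(r);print(B.round(3))
ctr=np.array(r[0])
# long axis
e=[B[1]-B[0],B[2]-B[1]];l=max(e,key=np.linalg.norm);l=l/np.linalg.norm(l);l=l if l[1]>0 else -l
X=np.array([l[1],-l[0]]);yaw=np.arctan2(X[1],X[0]);print('tray',ctr,np.degrees(yaw))
np.save('tray.npy',[*ctr,yaw])
def loc(p): d=np.asarray(p)[...,:2]-ctr; return np.stack([d@X,d@l],-1)
for n,p in dict(A=dep(c,367,268),B=dep(c,229,232),tongs=dep(c,311,177),brush=dep(c,323,222)).items(): print(n,p.round(3),loc(p).round(3))
for uv in [(313,180),(306,207),(299,235),(289,275)]: 
    p=atz(c,*uv,.07);print('rackbar',p.round(3),loc(p).round(3))
q=box&(P[:,2]>.055)&(P[:,2]<.076);L=loc(P[q]);k=(abs(L[:,0])<.12)
print(np.histogram(L[k,1],bins=np.arange(-.18,.18,.01)))
for t in(-.0,.0):
    pass
q=box&(P[:,2]>.016)&(P[:,2]<.035);L=loc(P[q]);k=(L[:,0]<0)&(L[:,0]>-.12);print(cv2.minAreaRect(L[k].astype(np.float32)),k.sum())
# dark-grip pixels: bar end extents
E
```

```text
((0.5544100403785706, -0.13596516847610474), (0.3943505883216858, 0.3318772614002228), 77.25287628173828) 8232
[[ 0.349 -0.292]
 [ 0.673 -0.365]
 [ 0.76   0.02 ]
 [ 0.436  0.093]]
tray [ 0.55441004 -0.13596517] -12.747118
A [ 0.469 -0.26   0.025] [-0.056 -0.14 ]
B [0.54  0.037 0.027] [-0.052  0.166]
tongs [ 0.666 -0.139  0.022] [0.109 0.022]
brush [ 0.56  -0.157  0.086] [ 0.01 -0.02]
rackbar [ 0.649 -0.138  0.07 ] [0.093 0.019]
rackbar [ 0.592 -0.124  0.07 ] [0.034 0.02 ]
rackbar [ 0.534 -0.11   0.07 ] [-0.026  0.021]
rackbar [ 0.452 -0.091  0.07 ] [-0.11   0.022]
(array([463,   0,   0,   0,   0,   0,   0,  70, 391,  99, 100,  95, 103,
        74,  96,  84,  44,  88, 100,  99,  97, 304, 169,   0,   0,   0,
         0,   0,   0,   0,   0,   0,   0,   0,   0]), array([-1.80000000e-01, -1.70000000e-01, -1.60000000e-01, -1.50000000e-01,
       -1.40000000e-01, -1.30000000e-01, -1.20000000e-01, -1.10000000e-01,
       -1.00000000e-01, -9.00000000e-02, -8.00000000e-02, -7.00000000e-02,
       -6.00000000e-02, -5.00000000e-02, -4.00000000e-02, -3.00000000e-02,
       -2.00000000e-02, -1.00000000e-02,  1.66533454e-16,  1.00000000e-02,
        2.00000000e-02,  3.00000000e-02,  4.00000000e-02,  5.00000000e-02,
        6.00000000e-02,  7.00000000e-02,  8.00000000e-02,  9.00000000e-02,
        1.00000000e-01,  1.10000000e-01,  1.20000000e-01,  1.30000000e-01,
        1.40000000e-01,  1.50000000e-01,  1.60000000e-01,  1.70000000e-01]))
((-0.06011788547039032, 0.004076972603797913), (0.348988801240921, 0.11967943608760834), 89.98725128173828) 1321
```

>>> jog_arm(rows=[[[0, 0, 0], 7.1, 0.0], [[0, 0, 0], 7.1, 0.0], [[0, 0, 0], 7.1, 0.0], [[0, 0, 0], 7.1, 0.0], [[0, 0, 0], 7.1, 0.0], [[0, 0, 0], 7.1, 0.0], [[0, 0, 0], 7.1, 0.0], [[0, 0, 0], 7.1, 0.0], [[0, 0, 0], 7.1, 0.0], [[0, 0, 0], 7.1, 0.0], [[0, 0, 0], 7.1, 0.0], [[0, 0, 0], 7.1, 0.0]])

```text
time_s: 1.85
ee_pos: [0.1677, 0.5238, 0.2054]
eef_rot: [-3.142, 0.0, 1.339]
force: [-0.0, -0.4, -0.2]
grip_width: 0.0176
grip_force: 0.0
```

>>> jog_arm(rows=[[[-0.0243, 0.0262, 0], 0, 0.0], [[-0.0243, 0.0262, 0], 0, 0.0], [[-0.0243, 0.0262, 0], 0, 0.0], [[-0.0243, 0.0262, 0], 0, 0.0], [[-0.0243, 0.0262, 0], 0, 0.0], [[-0.0243, 0.0262, 0], 0, 0.0], [[-0.0243, 0.0262, 0], 0, 0.0], [[-0.0243, 0.0262, 0], 0, 0.0], [[-0.0243, 0.0262, 0], 0, 0.0], [[-0.0243, 0.0262, 0], 0, 0.0]])

```text
time_s: 2.68
ee_pos: [0.3692, 0.2267, 0.2057]
eef_rot: [3.141, -0.0, 1.345]
force: [1.1, 0.6, -0.4]
grip_width: 0.0008
grip_force: 0.0
```

>>> jog_arm(rows=[[[-0.0243, 0.0262, 0], 0, 0.0], [[-0.0243, 0.0262, 0], 0, 0.0], [[-0.0243, 0.0262, 0], 0, 0.0], [[-0.0243, 0.0262, 0], 0, 0.0], [[-0.0243, 0.0262, 0], 0, 0.0], [[-0.0243, 0.0262, 0], 0, 0.0], [[-0.0243, 0.0262, 0], 0, 0.0], [[-0.0243, 0.0262, 0], 0, 0.0], [[-0.0243, 0.0262, 0], 0, 0.0], [[-0.0243, 0.0262, 0], 0, 0.0], [[0, 0, 0], 0, 0.0]])

```text
time_s: 3.6
ee_pos: [0.5712, -0.0717, 0.2047]
eef_rot: [-3.141, 0.001, 1.341]
force: [-0.3, 0.8, -0.7]
grip_width: 0.0005
grip_force: 0.0
```

```bash
cat >> h.py <<'E'
try:
    cx,cy,yw=np.load('tray.npy')
    Xa=np.array([np.cos(yw),np.sin(yw)]);Ya=np.array([-Xa[1],Xa[0]])
    def loc(p): d=np.asarray(p)[...,:2]-[cx,cy]; return np.stack([d@Xa-.005,d@Ya+.0055],-1)
except Exception: pass
E
python3 - <<'E'
from h import *
c=shot('wrist','w1.png');print('tcp',loc(get_obs()['ee_pos']).round(4))
spots(c,['rack_bar','bar_center','bar_end_b','tongs_center'])
P=cloud(c).reshape(-1,3);P=P[~np.isnan(P[:,0])];L=loc(P)
k=(P[:,2]>.06)&(P[:,2]<.079)&(abs(L[:,0])<.1)&(abs(L[:,1])<.12)
h,b=np.histogram(L[k,1],bins=np.arange(-.08,.1,.005));print(dict(zip(b[:-1].round(3),h)))
k=(P[:,2]>.015)&(P[:,2]<.035)&(L[:,0]<-.01)&(L[:,0]>-.12)&(abs(L[:,1])<.17)
print(k.sum(),L[k].min(0),L[k].max(0));
for a in np.arange(.04,.17,.02):
    s=k&(abs(L[:,1]-a)<.01)
    if s.sum()>3: print(a.round(2),np.median(L[s],0).round(4),P[s,2].max().round(4))
E
```

```text
tcp [-0.0044  0.0738]
rack_bar 0.56 276 228 [ 0.562 -0.1    0.073]
bar_center 0.74 237 237 [ 0.518 -0.1    0.073]
bar_end_b 0.63 233 104 [0.542 0.041 0.012]
tongs_center 0.65 361 219 [ 0.664 -0.129  0.024]
{np.float64(-0.08): np.int64(0), np.float64(-0.075): np.int64(0), np.float64(-0.07): np.int64(0), np.float64(-0.065): np.int64(0), np.float64(-0.06): np.int64(0), np.float64(-0.055): np.int64(0), np.float64(-0.05): np.int64(0), np.float64(-0.045): np.int64(0), np.float64(-0.04): np.int64(0), np.float64(-0.035): np.int64(3), np.float64(-0.03): np.int64(10), np.float64(-0.025): np.int64(24), np.float64(-0.02): np.int64(16), np.float64(-0.015): np.int64(27), np.float64(-0.01): np.int64(99), np.float64(-0.005): np.int64(164), np.float64(0.0): np.int64(102), np.float64(0.005): np.int64(103), np.float64(0.01): np.int64(110), np.float64(0.015): np.int64(119), np.float64(0.02): np.int64(125), np.float64(0.025): np.int64(126), np.float64(0.03): np.int64(147), np.float64(0.035): np.int64(162), np.float64(0.04): np.int64(557), np.float64(0.045): np.int64(829), np.float64(0.05): np.int64(0), np.float64(0.055): np.int64(0), np.float64(0.06): np.int64(0), np.float64(0.065): np.int64(0), np.float64(0.07): np.int64(0), np.float64(0.075): np.int64(0), np.float64(0.08): np.int64(0), np.float64(0.085): np.int64(0), np.float64(0.09): np.int64(0)}
1599 [-0.06746525 -0.16424217] [-0.01064759  0.16987733]
0.04 [-0.0584  0.0418] 0.0211
0.06 [-0.0581  0.0603] 0.0218
0.08 [-0.0578  0.08  ] 0.0221
0.1 [-0.0576  0.1004] 0.0217
0.12 [-0.0572  0.1199] 0.0227
0.14 [-0.0567  0.1407] 0.0265
0.16 [-0.0566  0.1609] 0.0263
```

View pics/w1.png

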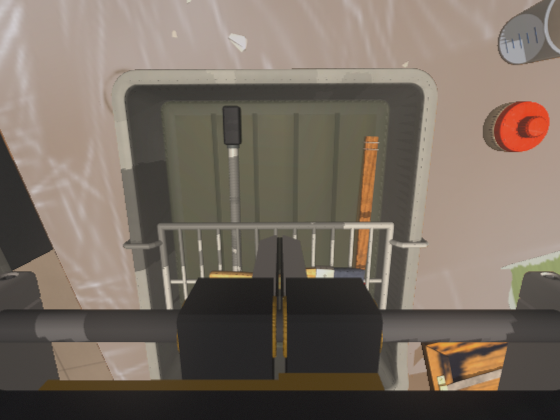

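The wrist view shows the rack bar across row 227 (tray y ≈ 0.045), the bar's b grip at (232,125) and clear space at the TCP. I descend and push.

>>> jog_arm(rows=[[[0, 0, 0.03], 0, 0.0], [[0, 0, 0.03], 0, 0.0], [[0, 0, 0.03], 0, 0.0], [[0, 0, 0.03], 0, 0.0], [[0, 0, 0.02], 0, 0.0], [[0, 0, 0.01], 0, 0.0], [[0, 0, 0], 0, 0.0]])

```text
time_s: 4.43
ee_pos: [0.5684, -0.0663, 0.054]
eef_rot: [-3.139, 0.0, 1.346]
force: [-0.5, 0.9, 0.3]
grip_width: 0.0006
grip_force: 0.0
```

>>> jog_arm(rows=[[[-0.008, 0, 0], 0, 0.0], [[-0.008, 0, 0], 0, 0.0], [[-0.006, 0, 0], 0, 0.0], [[-0.006, 0, 0], 0, 0.0], [[-0.006, 0, 0], 0, 0.0], [[-0.006, 0, 0], 0, 0.0], [[-0.006, 0, 0], 0, 0.0], [[-0.006, 0, 0], 0, 0.0], [[-0.006, 0, 0], 0, 0.0], [[-0.006, 0, 0], 0, 0.0], [[-0.006, 0, 0], 0, 0.0]])

```text
time_s: 5.35
ee_pos: [0.5536, -0.1361, 0.0554]
eef_rot: [-3.142, 0.0, 1.345]
force: [1.5, 1.3, 1.4]
grip_width: 0.0006
grip_force: 1.2
```

>>> jog_arm(rows=[[[-0.003, 0, 0], 0, 0.0], [[-0.003, 0, 0], 0, 0.0], [[-0.003, 0, 0], 0, 0.0], [[-0.002, 0, 0], 0, 0.0], [[-0.001, 0, 0], 0, 0.0], [[0, 0, 0], 0, 0.0]])

```text
time_s: 5.85
ee_pos: [0.5515, -0.1452, 0.0554]
eef_rot: [-3.141, -0.003, 1.345]
force: [4.9, 16.3, 1.5]
grip_width: 0.0006
grip_force: 8.4
```

>>> jog_arm(rows=[[[-0.001, 0, 0], 0, 0.0], [[-0.001, 0, 0], 0, 0.0], [[-0.001, 0, 0], 0, 0.0], [[0, 0, 0], 0, 0.0]])

```text
time_s: 6.18
ee_pos: [0.5514, -0.1455, 0.0555]
eef_rot: [-3.141, -0.007, 1.346]
force: [9.2, 35.4, 3.1]
grip_width: 0.0006
grip_force: 18.1
```

>>> jog_arm(rows=[[[0.005, 0, 0], 0, 0.0], [[0.01, 0, 0], 0, 0.0], [[0.02, 0, -0.01], 0, 0.0], [[0.02, 0, -0.03], 0, 0.0], [[0.02, -0.013, -0.03], 0, 0.06], [[0.02, -0.013, -0.03], 0, 0.06], [[0.02, -0.013, -0.02], 0, 0.06], [[0, -0.013, 0], 0, 0.06], [[0, 0, 0], 0, 0.06], [[0, 0, 0], 0, 0.06]])

```text
time_s: 7.02
ee_pos: [0.5253, -0.0264, 0.1753]
eef_rot: [-3.141, 0.0, 1.345]
force: [-0.1, -0.1, -0.2]
grip_width: 0.0375
grip_force: 0.0
```

```bash
python3 - <<'E'
from h import *
o=get_obs();print('tcp',loc(o['ee_pos']).round(4),o['ee_pos'],o['eef_rot'])
for n in ['top','wrist']:
    c=shot(n,n+'2.png')
    P=cloud(c).reshape(-1,3);P=P[~np.isnan(P[:,0])];L=loc(P)
    k=(P[:,2]>.06)&(P[:,2]<.079)&(abs(L[:,0]-.03)<.06)&(abs(L[:,1])<.16)
    h,b=np.histogram(L[k,1],bins=np.arange(-.165,.1,.005));print(dict(zip(b[:-1].round(3).tolist(),h.tolist())))
    k=(P[:,2]>.015)&(P[:,2]<.035)&(L[:,0]<-.03)&(L[:,0]>-.12)&(abs(L[:,1])<.172)
    print(np.sort(L[k,1])[-5:])
    for a in np.arange(.0,.17,.03):
        s=k&(abs(L[:,1]-a)<.01)
        if s.sum()>3: print(a.round(2),np.median(L[s],0).round(4),P[s,2].max().round(4))
E
```

```text
tcp [-0.0575  0.106 ] [ 0.52533141 -0.02638698  0.17529089] [-3.14143496e+00  4.17680848e-04  1.34512756e+00]
{-0.165: 0, -0.16: 51, -0.155: 147, -0.15: 48, -0.145: 26, -0.14: 28, -0.135: 27, -0.13: 31, -0.125: 28, -0.12: 27, -0.115: 29, -0.11: 27, -0.105: 21, -0.1: 12, -0.095: 12, -0.09: 5, -0.085: 1, -0.08: 0, -0.075: 3, -0.07: 15, -0.065: 30, -0.06: 28, -0.055: 31, -0.05: 27, -0.045: 27, -0.04: 29, -0.035: 27, -0.03: 29, -0.025: 36, -0.02: 137, -0.015: 73, -0.01: 0, -0.005: 0, 0.0: 0, 0.005: 0, 0.01: 0, 0.015: 0, 0.02: 0, 0.025: 0, 0.03: 0, 0.035: 0, 0.04: 0, 0.045: 0, 0.05: 0, 0.055: 0, 0.06: 0, 0.065: 0, 0.07: 0, 0.075: 0, 0.08: 0, 0.085: 0, 0.09: 0}
[0.16918713 0.16972505 0.17044439 0.17089989 0.17122696]
0.0 [-0.0621 -0.0004] 0.0255
0.06 [-0.0896  0.0587] 0.0213
{-0.165: 0, -0.16: 0, -0.155: 0, -0.15: 0, -0.145: 0, -0.14: 0, -0.135: 0, -0.13: 0, -0.125: 0, -0.12: 0, -0.115: 0, -0.11: 0, -0.105: 0, -0.1: 1, -0.095: 9, -0.09: 0, -0.085: 0, -0.08: 0, -0.075: 69, -0.07: 43, -0.065: 26, -0.06: 25, -0.055: 22, -0.05: 28, -0.045: 4, -0.04: 0, -0.035: 0, -0.03: 0, -0.025: 0, -0.02: 0, -0.015: 0, -0.01: 0, -0.005: 0, 0.0: 0, 0.005: 0, 0.01: 0, 0.015: 0, 0.02: 0, 0.025: 0, 0.03: 0, 0.035: 0, 0.04: 0, 0.045: 0, 0.05: 0, 0.055: 0, 0.06: 0, 0.065: 0, 0.07: 0, 0.075: 0, 0.08: 0, 0.085: 0, 0.09: 0}
[0.17155768 0.17157067 0.17157245 0.17157804 0.17159612]
0.0 [-0.0594 -0.0002] 0.0222
0.03 [-0.0592  0.0302] 0.0216
0.06 [-0.059   0.0601] 0.0218
0.09 [-0.0588  0.0902] 0.022
0.12 [-0.0576  0.1199] 0.0223
0.15 [-0.0574  0.1503] 0.0261
```

View pics/top2.png

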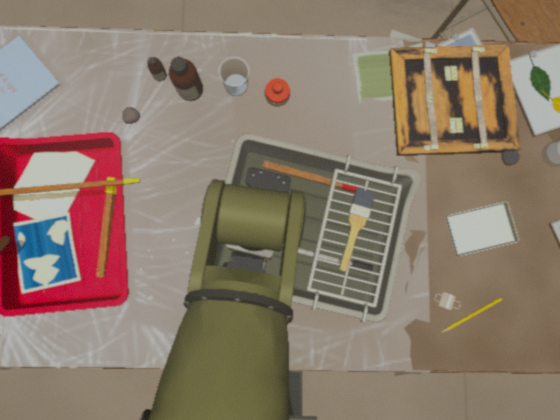

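The rack is at the stop: it held against 35 N with its end bars near -0.155 and -0.018. The brush is still on it and the tongs have not moved. I descend to grasp the bar.

>>> jog_arm(rows=[[[0, 0, 0.03], 0, 0.06], [[0, 0, 0.03], 0, 0.06], [[0, 0, 0.03], 0, 0.06], [[0, 0, 0.03], 0, 0.06], [[0, 0, 0.02], 0, 0.06], [[0, 0, 0.012], 0, 0.06], [[0, 0, 0.008], 0, 0.06], [[0, 0, 0.004], 0, 0.06], [[0, 0, 0.003], 0, 0.06], [[0, 0, 0], 0, 0.06]])

```text
time_s: 7.95
ee_pos: [0.5259, -0.0265, 0.0088]
eef_rot: [3.141, -0.0, 1.345]
force: [-0.6, 0.0, 0.1]
grip_width: 0.0601
grip_force: 0.0
```

>>> jog_arm(rows=[[[0, 0, 0], 0, 0.03], [[0, 0, 0], 0, 0.02], [[0, 0, 0], 0, 0.01], [[0, 0, 0], 0, 0.0], [[0, 0, 0], 0, 0.0], [[0, 0, 0], 0, 0.0], [[0, 0, 0], 0, 0.0], [[0, 0, 0], 0, 0.0]], squeeze=4)

```text
time_s: 8.62
ee_pos: [0.5255, -0.0264, 0.0085]
eef_rot: [-3.142, 0.0, 1.345]
force: [-1.4, 0.2, 1.2]
grip_width: 0.0122
grip_force: 4.0
```

>>> jog_arm(rows=[[[0, 0, -0.004], 0, 0.0], [[0, 0, -0.006], 0, 0.0], [[0, 0, -0.006], 0, 0.0], [[0, 0, -0.006], 0, 0.0], [[0, 0, -0.006], 0, 0.0], [[0, 0, 0], 0, 0.0]])

```text
time_s: 9.12
ee_pos: [0.5262, -0.0264, 0.038]
eef_rot: [3.139, -0.0, 1.345]
force: [1.0, 0.3, -0.8]
grip_width: 0.0117
grip_force: 4.0
```

```bash
cat >> h.py <<'E'
def barfit(c):
    P=cloud(c).reshape(-1,3);P=P[~np.isnan(P[:,0])];L=loc(P)
    k=(L[:,0]<-.04)&(L[:,0]>-.08)&(P[:,2]>.012)&(L[:,1]>-.2)&(L[:,1]<.45)
    for a in np.arange(-.16,.4,.02):
        s=k&(abs(L[:,1]-a)<.01)
        if s.sum()>3: print(a.round(2),s.sum(),np.percentile(P[s,2],[5,50,95]).round(3))
E
python3 - <<'E'
from h import *
c=shot('side','s3.png');spots(c,['bar_end_b','bar_center']);barfit(c)
E
```

```text
bar_end_b 0.78 241 192 [ 0.519 -0.033  0.096]
bar_center 0.77 252 245 [ 0.506 -0.121  0.033]
-0.16 497 [0.015 0.039 0.072]
-0.14 46 [0.07  0.071 0.073]
-0.12 57 [0.025 0.071 0.073]
-0.1 86 [0.023 0.068 0.073]
-0.08 334 [0.024 0.078 0.081]
-0.06 76 [0.013 0.028 0.073]
-0.04 61 [0.012 0.07  0.072]
-0.02 117 [0.033 0.07  0.072]
-0.0 47 [0.031 0.034 0.037]
0.02 22 [0.034 0.037 0.04 ]
0.04 1200 [0.272 0.313 0.356]
0.06 354 [0.04  0.339 0.362]
0.08 1219 [0.14  0.193 0.255]
0.1 584 [0.044 0.085 0.2  ]
0.12 90 [0.045 0.054 0.342]
0.14 202 [0.055 0.345 0.36 ]
0.16 46 [0.056 0.059 0.359]
0.18 172 [0.018 0.054 0.074]
```

View pics/s3.png

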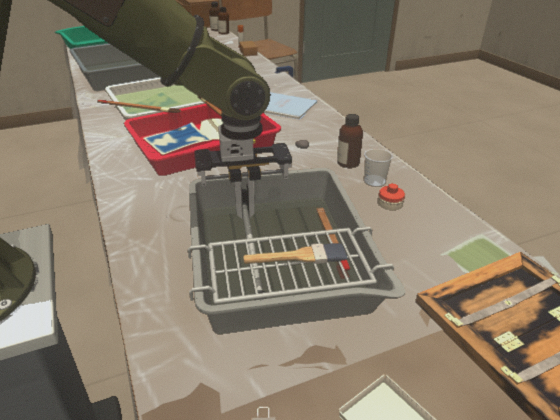

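The side view shows the bar pivoting in the fingers: its b end is up and its a end is still on the floor under the rack, at about 6.5°. I raise to about 15° and then lock the grip.

>>> jog_arm(rows=[[[0, 0, -0.006], 0, 0.0], [[0, 0, -0.006], 0, 0.0], [[0, 0, -0.006], 0, 0.0], [[0, 0, -0.006], 0, 0.0], [[0, 0, -0.006], 0, 0.0], [[0, 0, -0.006], 0, 0.0], [[0, 0, 0], 0, 0.0], [[0, 0, 0], 0, 0.0]])

```text
time_s: 9.93
ee_pos: [0.5256, -0.0263, 0.0728]
eef_rot: [3.141, -0.0, 1.345]
force: [-0.1, -0.1, -1.4]
grip_width: 0.0116
grip_force: 4.0
```

>>> jog_arm(rows=[[[0, 0, 0], 0, 0.0], [[0, 0, 0], 0, 0.0], [[0, 0, 0], 0, 0.0], [[0, 0, 0], 0, 0.0]], squeeze=45)

```text
time_s: 10.27
ee_pos: [0.5254, -0.0263, 0.0722]
eef_rot: [-3.141, 0.0, 1.345]
force: [-0.3, 0.1, -1.1]
grip_width: 0.0104
grip_force: 45.0
```

```bash
python3 - <<'E'
from h import *
o=get_obs();print(loc(o['ee_pos']).round(4),o['ee_pos'])
c=shot('side');barfit(c)
c=shot('wrist');barfit(c)
E
```

```text
[-0.0575  0.106 ] [ 0.52535872 -0.02633862  0.07220679]
-0.16 496 [0.015 0.04  0.072]
-0.14 50 [0.07  0.072 0.073]
-0.12 60 [0.026 0.071 0.073]
-0.1 117 [0.028 0.032 0.072]
-0.08 351 [0.031 0.077 0.081]
-0.06 81 [0.012 0.039 0.073]
-0.04 42 [0.039 0.071 0.073]
-0.02 174 [0.045 0.068 0.072]
-0.0 31 [0.049 0.053 0.058]
0.02 63 [0.054 0.059 0.062]
0.04 1282 [0.305 0.346 0.387]
0.06 356 [0.068 0.362 0.391]
0.08 1333 [0.173 0.227 0.29 ]
0.1 634 [0.078 0.121 0.235]
0.12 90 [0.082 0.094 0.376]
0.14 198 [0.094 0.378 0.39 ]
0.16 48 [0.096 0.101 0.39 ]
0.18 142 [0.012 0.041 0.076]
0.2 13 [0.076 0.077 0.078]
0.4 27 [0.013 0.021 0.031]
-0.06 52 [0.012 0.012 0.013]
-0.04 252 [0.012 0.012 0.013]
-0.02 304 [0.012 0.013 0.053]
-0.0 256 [0.051 0.055 0.058]
0.02 289 [0.029 0.06  0.063]
0.04 31 [0.012 0.013 0.064]
0.06 145 [0.067 0.072 0.074]
0.08 438 [0.071 0.076 0.079]
0.1 1119 [0.012 0.082 0.169]
0.12 13050 [0.086 0.194 0.207]
0.14 14037 [0.096 0.191 0.207]
0.16 1743 [0.012 0.101 0.103]
0.18 1865 [0.012 0.055 0.096]
0.2 1762 [0.078 0.079 0.08 ]
```

>>> jog_arm(rows=[[[0.006, 0, -0.0012], 0, 0.0], [[0.01, 0, -0.002], 0, 0.0], [[0.01, 0, -0.002], 0, 0.0], [[0.01, 0, -0.002], 0, 0.0], [[0.01, 0, -0.002], 0, 0.0], [[0.01, 0, -0.002], 0, 0.0], [[0.01, 0, -0.002], 0, 0.0], [[0.01, 0, -0.002], 0, 0.0], [[0.006, 0, -0.001], 0, 0.0], [[0, 0, 0], 0, 0.0]])

```text
time_s: 11.2
ee_pos: [0.5442, 0.0548, 0.0889]
eef_rot: [3.141, -0.0, 1.346]
force: [-0.5, 0.2, -2.2]
grip_width: 0.0107
grip_force: 45.0
```

```bash
python3 - <<'E'
from h import *
o=get_obs();print(loc(o['ee_pos']).round(4),o['ee_pos'],o['force'])
c=shot('side','s4.png');barfit(c)
E
```

```text
[-0.0571  0.1893] [0.54415847 0.0547832  0.08888123] [-0.51041431  0.16443739 -2.176892  ]
-0.16 497 [0.014 0.039 0.072]
-0.14 48 [0.07  0.072 0.073]
-0.12 46 [0.07  0.071 0.073]
-0.1 49 [0.034 0.071 0.073]
-0.08 283 [0.064 0.079 0.081]
-0.06 82 [0.016 0.03  0.072]
-0.04 67 [0.018 0.038 0.072]
-0.02 153 [0.041 0.069 0.073]
-0.0 40 [0.04  0.043 0.046]
0.02 55 [0.046 0.05  0.054]
0.04 58 [0.05  0.055 0.059]
0.06 56 [0.056 0.061 0.065]
0.08 55 [0.06  0.066 0.069]
0.1 50 [0.066 0.072 0.076]
0.12 908 [0.081 0.363 0.408]
0.14 448 [0.082 0.38  0.406]
0.16 1215 [0.19  0.263 0.31 ]
0.18 1016 [0.022 0.114 0.249]
0.2 88 [0.076 0.101 0.174]
0.22 61 [0.108 0.113 0.404]
0.24 55 [0.114 0.386 0.398]
0.38 11 [0.05  0.057 0.06 ]
0.4 111 [0.014 0.036 0.059]
```

View pics/s4.png

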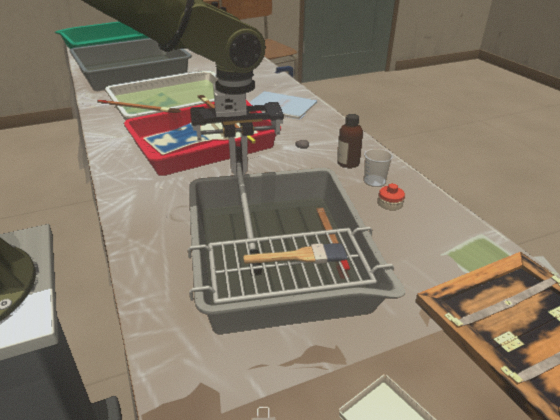

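The side view shows the bar at about 15° with its b end out over the +y rim and its a grip at (255,265), below the rack bar and not touching it. I keep drawing it out.

>>> jog_arm(rows=[[[0.006, 0, -0.0015], 0, 0.0], [[0.01, 0, -0.0025], 0, 0.0], [[0.01, 0, -0.0025], 0, 0.0], [[0.01, 0, -0.0025], 0, 0.0], [[0.01, 0, -0.0025], 0, 0.0], [[0.01, 0, -0.0025], 0, 0.0], [[0.01, 0, -0.0025], 0, 0.0], [[0.01, 0, -0.0025], 0, 0.0], [[0.01, 0, -0.0025], 0, 0.0], [[0.006, 0, -0.0015], 0, 0.0], [[0, 0, 0], 0, 0.0]])

```text
time_s: 12.17
ee_pos: [0.5648, 0.1445, 0.1119]
eef_rot: [3.141, -0.0, 1.346]
force: [-0.2, -0.1, -2.1]
grip_width: 0.0105
grip_force: 45.0
```

```bash
python3 - <<'E'
from h import *
o=get_obs();print(loc(o['ee_pos']).round(4),o['ee_pos'],o['force'])
c=shot('side');barfit(c)
E
```

```text
[-0.0568  0.2813] [0.56475626 0.14446011 0.11194144] [-0.17932342 -0.10998246 -2.11409932]
-0.16 508 [0.015 0.04  0.072]
-0.14 44 [0.07  0.072 0.073]
-0.12 47 [0.07  0.071 0.073]
-0.1 43 [0.066 0.071 0.073]
-0.08 289 [0.065 0.079 0.081]
-0.06 31 [0.012 0.071 0.076]
-0.04 40 [0.012 0.071 0.073]
-0.02 99 [0.066 0.071 0.073]
0.02 4 [0.012 0.012 0.013]
0.04 135 [0.039 0.055 0.06 ]
0.06 95 [0.049 0.062 0.066]
0.08 52 [0.057 0.066 0.068]
0.1 51 [0.065 0.069 0.072]
0.12 50 [0.07  0.075 0.078]
0.14 47 [0.075 0.08  0.084]
0.16 45 [0.08  0.086 0.089]
0.18 377 [0.017 0.05  0.092]
0.2 82 [0.075 0.094 0.369]
0.22 945 [0.345 0.385 0.417]
0.24 533 [0.11  0.301 0.338]
0.26 898 [0.118 0.258 0.333]
0.28 400 [0.118 0.159 0.201]
0.3 36 [0.124 0.13  0.213]
0.32 26 [0.132 0.135 0.138]
0.34 12 [0.137 0.14  0.141]
0.38 12 [0.05  0.055 0.059]
0.4 95 [0.016 0.033 0.058]
```

The a end is clear of the rack, at y ≈ 0.03. I lift.

>>> jog_arm(rows=[[[0, 0, -0.006], 0, 0.0], [[0, 0, -0.012], 0, 0.0], [[0, 0, -0.018], 0, 0.0], [[0, 0, -0.018], 0, 0.0], [[0, 0, -0.018], 0, 0.0], [[-0.004, 0, -0.018], 0, 0.0], [[-0.006, 0, -0.018], 0, 0.0], [[-0.006, 0, -0.018], 0, 0.0], [[-0.004, 0, -0.012], 0, 0.0], [[0, 0, -0.006], 0, 0.0], [[0, 0, 0], 0, 0.0], [[0, 0, 0], 0, 0.0]])

```text
time_s: 13.22
ee_pos: [0.5599, 0.1238, 0.2552]
eef_rot: [-3.141, 0.0, 1.345]
force: [0.4, -0.1, -1.3]
grip_width: 0.011
grip_force: 45.0
```

>>> jog_arm(rows=[[[0, 0, 0], 0, 0.0], [[0, 0, 0], 0, 0.0], [[0, 0, 0], 0, 0.0], [[0, 0, 0], 0, 0.0], [[0, 0, 0], 0, 0.0], [[0, 0, 0], 0, 0.0]])

```text
time_s: 13.72
ee_pos: [0.56, 0.1237, 0.2555]
eef_rot: [-3.141, 0.0, 1.345]
force: [-0.3, 0.9, -1.8]
grip_width: 0.0108
grip_force: 45.0
```

```bash
python3 - <<'E'
from h import *
o=get_obs();print(loc(o['ee_pos']).round(4),o['ee_pos'],o['force'])
c=shot('side','s5.png');barfit(c)
c=shot('top','t5.png');spots(c,['tongs_center','brush_center','bar_end_a'])
P=cloud(c).reshape(-1,3);P=P[~np.isnan(P[:,0])];L=loc(P)
k=(P[:,2]>.06)&(P[:,2]<.079)&(abs(L[:,0]-.03)<.06)&(abs(L[:,1])<.16);h,b=np.histogram(L[k,1],bins=np.arange(-.165,0.02,.005));print(dict(zip(b[:-1].round(3).tolist(),h.tolist())))
E
```

```text
[-0.0569  0.26  ] [0.5599746  0.12372653 0.25549754] [-0.26294425  0.92121546 -1.83446853]
-0.16 490 [0.015 0.04  0.072]
-0.14 48 [0.07  0.071 0.073]
-0.12 45 [0.07  0.071 0.073]
-0.1 47 [0.067 0.071 0.073]
-0.08 292 [0.064 0.079 0.082]
-0.06 27 [0.012 0.071 0.073]
-0.04 36 [0.055 0.071 0.073]
-0.02 100 [0.066 0.07  0.073]
0.02 181 [0.183 0.198 0.204]
0.04 106 [0.199 0.207 0.209]
0.06 51 [0.105 0.21  0.211]
0.08 62 [0.023 0.213 0.216]
0.1 58 [0.013 0.218 0.221]
0.12 56 [0.166 0.224 0.228]
0.14 57 [0.012 0.229 0.234]
0.16 48 [0.23  0.235 0.238]
0.18 550 [0.016 0.048 0.24 ]
0.2 85 [0.075 0.078 0.249]
0.22 219 [0.25  0.362 0.374]
0.24 914 [0.261 0.381 0.413]
0.26 390 [0.261 0.301 0.341]
0.28 61 [0.267 0.275 0.366]
0.3 22 [0.277 0.28  0.282]
0.32 15 [0.282 0.284 0.285]
0.38 10 [0.05  0.054 0.057]
0.4 158 [0.016 0.041 0.059]
tongs_center 0.74 311 178 [ 0.663 -0.141  0.022]
brush_center 0.74 351 230 [ 0.545 -0.216  0.082]
bar_end_a 0.77 302 246 [ 0.504 -0.106  0.206]
bar_end_a 0.24 322 226 [ 0.553 -0.158  0.072]
{-0.165: 0, -0.16: 49, -0.155: 161, -0.15: 35, -0.145: 31, -0.14: 29, -0.135: 26, -0.13: 29, -0.125: 27, -0.12: 32, -0.115: 28, -0.11: 25, -0.105: 20, -0.1: 12, -0.095: 12, -0.09: 5, -0.085: 1, -0.08: 1, -0.075: 5, -0.07: 15, -0.065: 32, -0.06: 27, -0.055: 29, -0.05: 28, -0.045: 29, -0.04: 26, -0.035: 28, -0.03: 30, -0.025: 36, -0.02: 135, -0.015: 72, -0.01: 0, -0.005: 0, 0.0: 0, 0.005: 0, 0.01: 0}
```

View pics/s5.png

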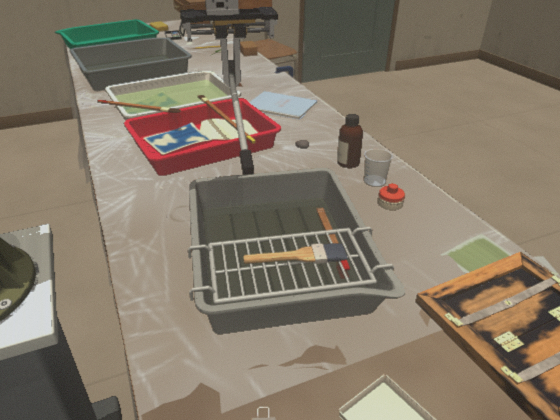

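The side view shows the bar held at about 15° well above the tray, its lower end at (247,165) with z ≈ 0.19 over the tray. The rack has not moved, the brush is on it, and the tongs are in place. I hand in.

```bash
python3 -c "
from station import *
print(hand_in())"
```

```text
the job is handed in; nothing more can be done
None
```

I handed the job in; no verdict came back. At the last look the bar was held still at about 15°, lower end roughly 0.19 m up over the tray, with the rack against its end stop, the brush on it and the tongs where they started.

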